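# Dust the beam gauge, then hold a sample cell in its light path

## Task

First give the cap of the air duster can a press right down and let it spring back up, to blow out the beam gauge. Then take the sample cell (the tall glass one) out of the rack, with the fingers on its two frosted faces only and never on the clear ones, and hold it upright and still in the gap of the gauge, between lamp and receiver, touching nothing of the gauge, with the light beam passing squarely through the middle of its two clear faces. Finish while still holding it there, and leave everything else where it is.

Things in the scene. Friction and masses are not known exactly. Their poses are not given: they have to be found in the camera images.
- gauge: Beam gauge fixed to the bench: aluminium plate 165 x 75 x 10 mm with two grey housings, each 44 (x) x 52 (y) mm, tops 90 mm above the bench; between them a 64 mm gap along x, open to the y sides and above. Ribbed housing at -x: lamp; at +x: receiver; their lenses face each other across the gap. Origin: centre of the plate's underside; x along the beam, z up. Yaw up to 20 degrees.
- beam (a point): Middle of the light beam, in the middle of the gauge's gap, 65 mm above the bench and 55 mm above the base plate; axes as the gauge's (x along the beam). The beam is about 8 mm across.
- can: Air duster can, 52 mm in diameter, clamped to the bench on a steel disc 84 mm across; on the gauge's -y side, about 180 mm from the beam; 150 mm tall with its cap. Origin: on its axis at the bench; y points towards the gauge's gap, z up.
- cap_top (a point): Centre of the flat top of the can's white nozzle cap (32 mm in diameter, 150 mm above the bench when up). It moves down with the cap. A steel tube 5 mm thick slopes down from the cap towards the gauge, ending 62 mm from the can's axis.
- nozzle (a joint): Travel of the sprung nozzle cap, in m: 0 = up, 0.006 = pressed right down. The spring pushes back with 2 N at the top and about 7 N at the bottom; the cap comes up by itself. It counts as pressed from 0.004.
- rack: Grey plastic rack, a fixed block 145 (x) x 70 (y) x 22 mm high, with three equal pockets in a row along its x axis, 44 mm apart (middle one at its centre), each 17 (x) x 33 (y) mm wide and 12 mm deep (floor 10 mm above the bench). Origin: centre of its underside. Yaw up to 30 degrees.
- cell: Glass cuvette upright in any pocket of the rack, the tallest thing there: 14 (x) x 30 (y) x 70 (z) mm, about 45 g. Broad faces at +x and -x: clear, not to be touched. Narrow faces at +y and -y (30 mm apart, 13 mm wide, full height): frosted white, grip these. Clear from 4 to 66 mm height, 12 mm either side of the middle. Origin: centre of its underside; z up; axes along the rack's.
- metal_block: Bystander in another pocket of the rack: aluminium block 14 x 30 x 40 mm tall. Origin: centre of its underside.
- dark_blank: Bystander in another pocket of the rack: black plastic blank 14 x 30 x 46 mm with an 8 mm tab on top. Origin: centre of its underside.
- screwdriver: Bystander: screwdriver 160 mm long, lying beyond the gauge.
- wrench: Bystander: wrench 150 mm long, lying between carton and hook stand.
- carton: Bystander: small cardboard carton 100 x 70 x 60 mm on the left of the bench. Origin: centre of its underside.
- jar: Bystander: amber jar 56 mm across, 70 mm tall, beyond the gauge and the rack. Origin: centre of its underside.
- hook_stand: Bystander: round steel foot 72 mm across with a red forked hook, 99 mm tall, beyond the rack. Origin: centre of its underside.
- tape: Bystander: roll of tape lying flat, 90 mm across, 24 mm high, to the right of the can. Origin: centre of its underside.
Mind the look-alikes: they are no part of the job. What is shaped like the gauge but brown or purple is not meant.

How it is judged:
By the outcome, as a careful person would: the job done as asked, in the order asked, and still so for the second after the job is handed in, while the arm keeps its last pose, push and grip.
It also fails if it takes over 46 s, if anything falls off the work surface, if the arm or the gripper's body presses on something with over 40 N, if the wrist force passes 120 N, or if a joint passes its speed limit or range.

## Robot

A 6-joint arm with a two-finger parallel gripper is mounted at the origin on the work surface. World frame = base frame: x ahead of the robot, y to its left, z up, the work surface at z = 0. Lengths are in m, angles in rad, forces in N, time in s.
With the tool pointing down it reaches from about 0.35 to 0.85 m from the base axis. Payload 8.1 kg.
Tool frame: the origin (TCP) lies at the very end of the fingers, on their centre line; the grasp point (between the pads) lies 19 mm behind it (robot.pinch_z is the distance from the TCP to the grasp point, in m); x points along the fingers, z is the direction in which the jaws open and shut, and the axes are right-handed (so a half turn about x gives the same grasp; the last joint's range is limited). The gripper opens to 93 mm and grips with 3 to 60 N. Pads are 15 mm wide; open, the fingers measure 128 mm over their backs; the gripper's body (75 mm by 188 mm) begins 65 mm behind the grasp point.
Start: joints at [-1.279, 0.13, 1.488, -0, 1.523, -0.085], TCP at [0.221, -0.558, 0.219] pointing down, gripper open.
Joint ranges: [-2.96, 2.96], [-0.89, 2.26], [0.02, 2.5], [-1.34, 4.48], [0, 2.73], [-2.66, 2.66]. Speed limits (rad/s): [2.39, 2.39, 2.79, 3.14, 3.14, 3.14].

## Interface

Orientations are given as a rotation vector (axis times angle).
In Python, from plant import robot, optics, ticket gives the robot as it stands.
- The arm moves only by the tool jog_arm, never from a script. Its argument "targets" is a list of rows, each a list of 7 numbers: the shift along the tool's x, y, z in cm, then the turn, a rotation vector about the tool's x, y, z in degrees, then the closure, from 0 (fully open) to 1 (shut). In form: [[dx, dy, dz, ax, ay, az, grip], ...]. A call has 1 to 5 rows; each row is the pose to reach, as a shift and turn from the pose measured when the call began, along the tool's axes at that moment; what a row does not reach only later rows make up. A row lasts 1/8 s, in which the tool goes at most 62.5 mm and 10.7 degrees, less where a joint would pass 70% of its speed; a pose out of reach is approached as far as the arm can. A call with a gripper value outside its range is refused whole. The fingers move at their own pace and stop on an object; "squeeze" is the grip in N (left out, the last holds). Time passes only in rows, so rows that repeat a pose let the fingers close. It gives the time, the measured TCP pose, the force and the opening at its end, in the units of the state.
- robot.read_state(): the state, without advancing time (a new reading comes with each control period).
- optics.read_camera(name): name is "side" or "top" or "wrist"; returns a dict with "frame" (420x560x3 uint8, red, green, blue), "vertical_fov" (degrees; the focal length in pixels is half the picture's height over the tangent of half this angle, whatever the lens; pixels are square), "cx", "cy" (the principal point, pixels), "R" (3x3) and "t" (3): a world point X has camera coordinates R X + t. Camera axes: x right, y down, z forward; pixel columns grow to the right and rows downward; lengths in m; the calibration is good to about 2 mm. The wrist camera is an equidistant fisheye: a pixel r from the principal point sees the ray r / f radians off the axis. A picture is of the moment at which its call begins. There is no depth.
- ticket.close_job(): hands the job in, once; it reports no verdict.
The state is a dict: "t": time; "q": joint angles; "dq": joint speeds; "joint_torque": joint torques, N m; "tool_pos": TCP position; "orientation": TCP orientation; "force": force on the tool from outside, world axes, zero at the start; "wrist_torque": the same for the moment, N m; "opening": finger opening in m.
Only numpy, scipy, OpenCV 4.12 (cv2) and the standard library are available. Lean on these libraries where they do the work, as an engineer would, in place of code of your own. Each camera call takes 0.05 s, during which the arm holds its last target.

## Working session

There is one attempt and no reset: what is moved stays moved. The work goes in short steps, Python scripts to look and compute and a tool call to move; the robot and the scene stay as the last step left them, time stands still between calls to the robot, and variables do not carry over. Pictures are saved under pics/ and viewed, and the job is handed in when it is done.

Besides the shell and the picture viewer there is one more tool, called after "Emit:" in YAML: its name, and indented under it one key for each argument. jog_arm: Moves the arm, as the interface text tells. Its arguments: {"type":"object","properties":{"targets":{"type":"array"},"squeeze":{"type":"number"}},"required":["targets"]}

```bash
mkdir -p pics; ls; python3 - <<'E'
from plant import robot, optics, ticket
import cv2
s=robot.read_state(); print(s['t'],s['tool_pos'],s['orientation'],s['opening'],robot.pinch_z)
for n in ['side','top','wrist']:
    c=optics.read_camera(n); cv2.imwrite(f'pics/{n}0.png',c['frame'][:,:,::-1]); print(n,c['vertical_fov'],c['cx'],c['cy'],c['R'],c['t'])
    import pickle; pickle.dump(c,open(f'pics/{n}0.pkl','wb'))
E
```

```text
pics
0.0 [ 0.22063038 -0.55734736  0.21760338] [ 0.9284851   1.36568491 -0.92654914] 0.09278135310517968 0.0188
side 43.836023748430684 283.9171121417592 207.24359736500153 [[-0.75977435 -0.65010647  0.01022365]
 [-0.48163639  0.5521826  -0.68052977]
 [ 0.43677149 -0.52197314 -0.7326491 ]] [0.41430279 0.32495772 1.1123948 ]
top 50.16795398542819 273.9735399369222 211.25314903045287 [[ 0.00867024 -0.99982057  0.01684205]
 [-0.98892284 -0.0110691  -0.14801722]
 [ 0.14817709 -0.01537215 -0.98884137]] [-0.01097391  0.52591134  1.43886076]
wrist 65.70646984690485 280.16177566169245 210.19258351873822 [[ 3.67488504e-01 -9.30028008e-01 -3.23371055e-04]
 [-8.92736745e-01 -3.52850774e-01  2.80209629e-01]
 [-2.60716905e-01 -1.02685132e-01 -9.59938779e-01]] [-0.59895789 -0.03253557  0.39021185]
```

View pics/side0.png

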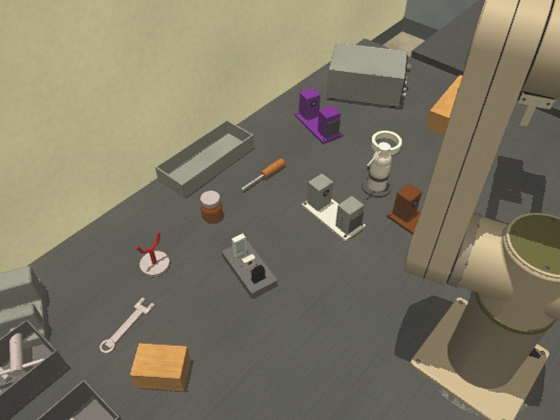

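View pics/top0.png

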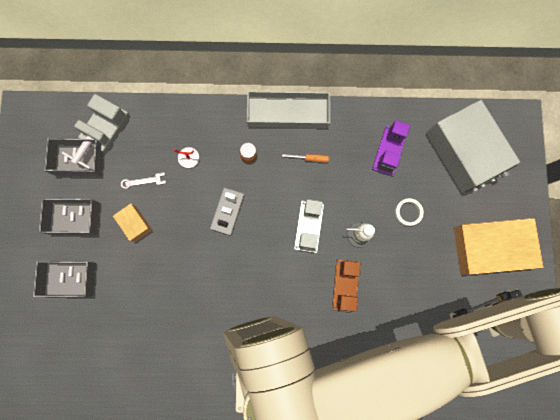

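View pics/wrist0.png

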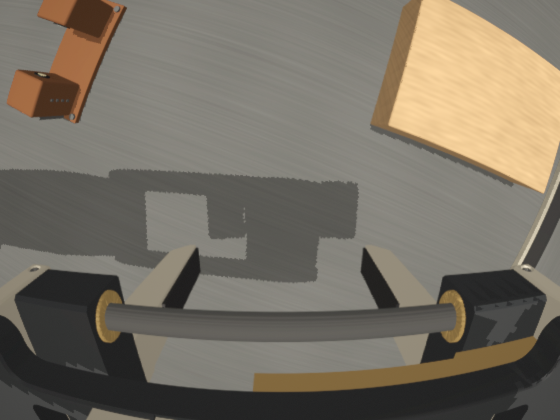

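The top view shows three gauge-shaped things: grey on a white plate at (310,226), brown at (347,285) and purple at (392,148). The grey one with the can on its -y side (365,232) fits the description. The rack is at (227,210) and its tall pale item is at the far pocket, (230,197). I'll confirm this in enlarged crops.

```bash
cat > h.py <<'E'
import numpy as np, cv2, pickle
from scipy.spatial.transform import Rotation as Ro
def f_(c): return c['frame'].shape[0]/2/np.tan(np.radians(c['vertical_fov']/2))
def ray(c,uv,fish=False):
    d=np.array([uv[0]-c['cx'],uv[1]-c['cy']],float)/f_(c)
    if fish:
        r=np.hypot(*d); v=np.array([*(d*(np.sin(r)/r if r>1e-9 else 1)),np.cos(r)])
    else: v=np.array([*d,1.])
    R=np.array(c['R']); return -R.T@np.array(c['t']), R.T@v/np.linalg.norm(v)
def onz(c,uv,z,fish=False):
    o,d=ray(c,uv,fish); return o+d*(z-o[2])/d[2]
def tri(rays):
    A=np.zeros((3,3));b=np.zeros(3)
    for o,d in rays:
        P=np.eye(3)-np.outer(d,d);A+=P;b+=P@o
    x=np.linalg.solve(A,b); return x,[np.linalg.norm((np.eye(3)-np.outer(d,d))@(x-o)) for o,d in rays]
def proj(c,X,fish=False):
    p=np.array(c['R'])@np.array(X)+np.array(c['t']); f=f_(c)
    if fish:
        r=np.hypot(p[0],p[1]); th=np.arctan2(r,p[2]); return np.array([c['cx'],c['cy']])+f*th*p[:2]/max(r,1e-12)
    return np.array([c['cx'],c['cy']])+f*p[:2]/p[2]
def delta(s,pos,jaw):
    """shift(cm), turn(deg) in tool axes to reach TCP pos pointing straight down, jaw (z axis) along world angle jaw(rad), nearest half turn"""
    R0=Ro.from_rotvec(s['orientation']); best=None
    for k in (0,np.pi):
        z=np.array([np.cos(jaw+k),np.sin(jaw+k),0]); x=np.array([0,0,-1.]); y=np.cross(z,x)
        rv=(R0.inv()*Ro.from_matrix(np.c_[x,y,z])).as_rotvec(degrees=True)
        if best is None or np.linalg.norm(rv)<np.linalg.norm(best): best=rv
    return R0.inv().apply(np.array(pos)-s['tool_pos'])*100, best
def snap(name,tag):
    from plant import optics
    c=optics.read_camera(name); pickle.dump(c,open(f'pics/{tag}.pkl','wb')); cv2.imwrite(f'pics/{tag}.png',c['frame'][:,:,::-1]); return c
E
python3 - <<'E'
from h import *
t=pickle.load(open('pics/top0.pkl','rb'));s=pickle.load(open('pics/side0.pkl','rb'))
a=cv2.resize(t['frame'][170:300,190:400],None,fx=3.8,fy=3.8,interpolation=cv2.INTER_CUBIC)
cv2.imwrite('pics/topc.png',a[:,:,::-1])
a=cv2.resize(s['frame'][125:300,215:415],None,fx=3.4,fy=3.4,interpolation=cv2.INTER_CUBIC)
cv2.imwrite('pics/sidec.png',a[:,:,::-1])
for n,uv,z in [('gauge',(310,226),.05),('can',(365,232),.15),('rack',(227,210),.03),('cell',(230,197),.07)]: print(n,onz(t,uv,z))
from plant import robot
st=robot.read_state(); print(Ro.from_rotvec(st['orientation']).as_matrix().round(3))
E
```

```text
gauge [ 0.47710388 -0.12342207  0.05      ]
can [ 0.44883295 -0.28082525  0.15      ]
rack [0.52983219 0.14968079 0.03      ]
cell [0.56641701 0.1374094  0.07      ]
[[-0.     0.93   0.368]
 [ 0.001  0.368 -0.93 ]
 [-1.     0.    -0.001]]
```

View pics/topc.png

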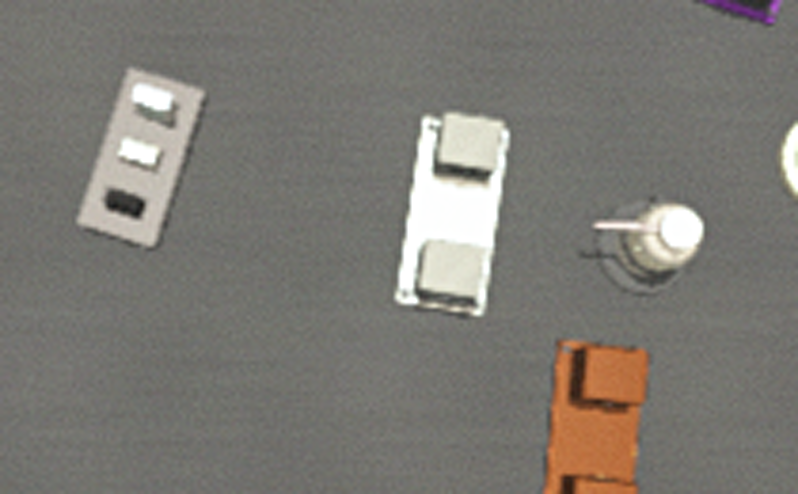

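View pics/sidec.png

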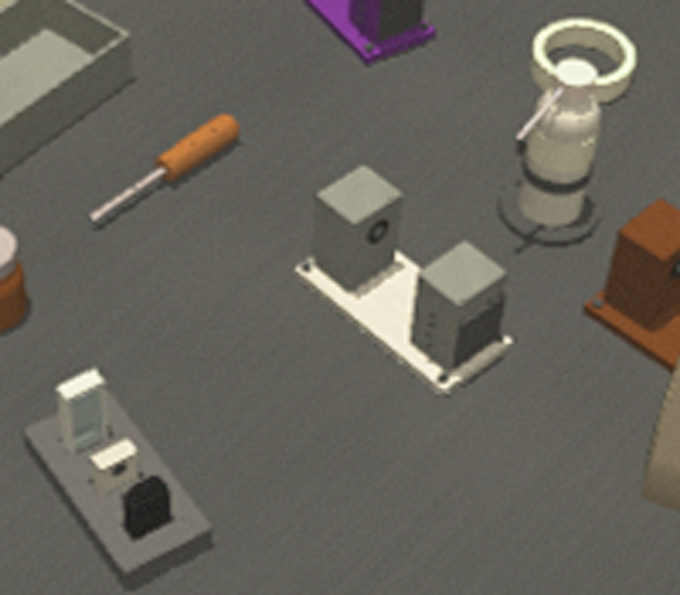

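```bash
python3 - <<'E'
from h import *
from plant import robot
t=pickle.load(open('pics/top0.pkl','rb'));s=pickle.load(open('pics/side0.pkl','rb'));w=pickle.load(open('pics/wrist0.pkl','rb'))
print('cap',tri([ray(t,(369.2,230.5)),ray(s,(384.7,146.5))]), onz(t,(369.2,230.5),.15))
def S(x,y): return (x/3.4+215-.35,y/3.4+125-.35)
def T(x,y): return (x/3.8+190-.37,y/3.8+170-.37)
# gauge plate corners on z=.01 in top
pl=[onz(t,T(*p),.01)[:2] for p in [(424,116),(509,130),(484,314),(397,303)]]; print('plate',np.round(pl,4),np.mean(pl,0))
pl=[onz(s,S(*p),.01)[:2] for p in [(296,268),(445,392),(512,341)]]; print('plate side',np.round(pl,4))
rk=[onz(t,T(*p),.022)[:2] for p in [(130,68),(205,92),(155,248),(78,225)]]; print('rack',np.round(rk,4),np.mean(rk,0))
o=-np.array(w['R']).T@w['t']; st=robot.read_state(); print('cam in tool',Ro.from_rotvec(st['orientation']).inv().apply(o-st['tool_pos']), 'axis',Ro.from_rotvec(st['orientation']).inv().apply(w['R'][2]))
E
```

```text
cap (array([ 0.45390801, -0.29367933,  0.14951355]), [np.float64(0.00034993138988549677), np.float64(0.00034993138988544657)]) [ 0.45354116 -0.29372176  0.15      ]
plate [[ 0.5693 -0.0978]
 [ 0.5575 -0.1734]
 [ 0.3943 -0.1503]
 [ 0.4031 -0.0742]] [ 0.4810683  -0.12393374]
plate side [[ 0.5675 -0.0995]
 [ 0.4038 -0.0742]
 [ 0.3947 -0.1486]]
rack [[0.6072 0.1628]
 [0.5864 0.0963]
 [0.448  0.1371]
 [0.4674 0.2045]] [0.52725538 0.15017939]
cam in tool [-0.16565397  0.07776237 -0.00068703] axis [ 9.59899490e-01 -2.80342930e-01  9.00936484e-04]
```

Emit:
jog_arm:
  targets:
    - [-1,5,-2.5,0,0,0,1]
    - [-1,10,-5,0,0,0,1]
    - [-1,15.5,-8,0,0,0,1]
    - [-1,20.5,-10.5,0,0,0,1]
    - [-1,25.5,-13,0,0,0,1]
  squeeze: 20

```text
t: 0.78
tool_pos: [0.4108, -0.3411, 0.2279]
orientation: [0.928, 1.365, -0.927]
force: [1.4, -0.4, -0.2]
opening: 0.0474
```

```bash
python3 - <<'E'
from h import *
from plant import robot
st=robot.read_state(); print(st['t'],st['tool_pos'],st['force'],st['opening'],st['q'])
print(delta(st,[.4537,-.2937,.19],np.radians(-68)))
snap('wrist','w1')
E
```

```text
0.775 [ 0.41080869 -0.34113462  0.2278795 ] [ 1.42597276 -0.38735184 -0.21749949] 0.047416580642919 [-7.89523155e-01 -5.10117015e-02  1.65763672e+00  6.88857296e-04
  1.53634938e+00  4.04555851e-01]
(array([ 3.7928217 ,  5.73293655, -2.82729176]), array([-0.41707389, -0.08828437, -0.00541906]))
```

View pics/w1.png

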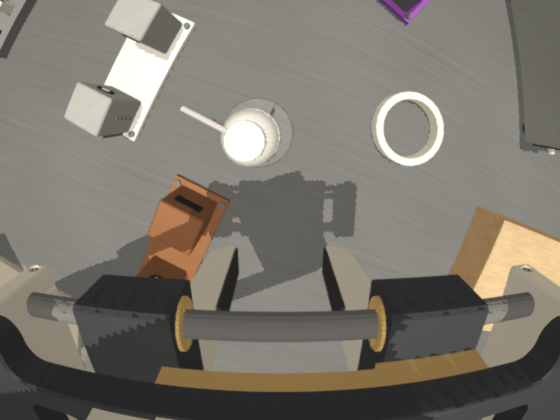

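The wrist view shows the cap's top at about (242,142), the grey gauge at upper left and brown look-alike at lower left. Next I'll measure the cap and gauge in this view.

```bash
python3 - <<'E'
from h import *
w=pickle.load(open('pics/w1.pkl','rb'))
g=cv2.cvtColor(w['frame'],cv2.COLOR_RGB2GRAY); m=(g>225).astype(np.uint8)
n,l,st,ce=cv2.connectedComponentsWithStats(m[100:190,200:300].copy())
for i in range(1,n):
    if st[i,4]>50: print(st[i],ce[i]+[200,100], onz(w,ce[i]+[200,100],.15,True))
print(onz(w,(242,142),.15,True))
cv2.imwrite('pics/w1c.png',cv2.resize(w['frame'][90:180,170:300],None,fx=6,fy=6,interpolation=cv2.INTER_CUBIC)[:,:,::-1])
E
```

```text
[   0   14   72   48 1801] [244.67629095 137.08439756] [ 0.45997994 -0.29268764  0.15      ]
[ 0.45579221 -0.29210854  0.15      ]
```

View pics/w1c.png

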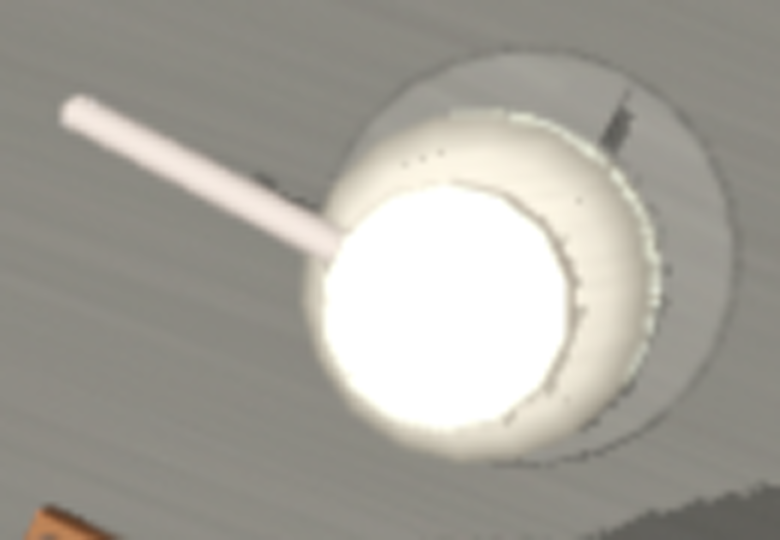

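Emit:
jog_arm:
  targets:
    - [2,4,-2,0,0,0,1]
    - [4,5.9,-2.8,-0.4,0,0,1]
    - [5.5,5.9,-2.8,-0.4,0,0,1]
    - [5.8,5.9,-2.8,-0.4,0,0,1]
    - [5.8,5.9,-2.8,-0.4,0,0,1]

```text
t: 1.45
tool_pos: [0.4587, -0.289, 0.1704]
orientation: [0.924, 1.368, -0.917]
force: [-0.3, 0.6, -0.3]
opening: 0.0004
```

```bash
python3 - <<'E'
from h import *
from plant import robot
st=robot.read_state(); print(st['t'],st['tool_pos'],st['force'],st['opening'])
print(delta(st,[.4555,-.293,.15],np.radians(-68)))
c=snap('side','s1'); cv2.imwrite('pics/s1c.png',cv2.resize(c['frame'][60:220,290:450],None,fx=3.5,fy=3.5,interpolation=cv2.INTER_CUBIC)[:,:,::-1])
E
```

```text
1.45 [ 0.45872347 -0.28896551  0.17044735] [-0.28284375  0.60245447 -0.32279118] 0.00040896013351072297
(array([ 2.04235998, -0.45742559,  0.25913223]), array([ 0.11197693, -0.18787117, -0.19388198]))
```

View pics/s1c.png

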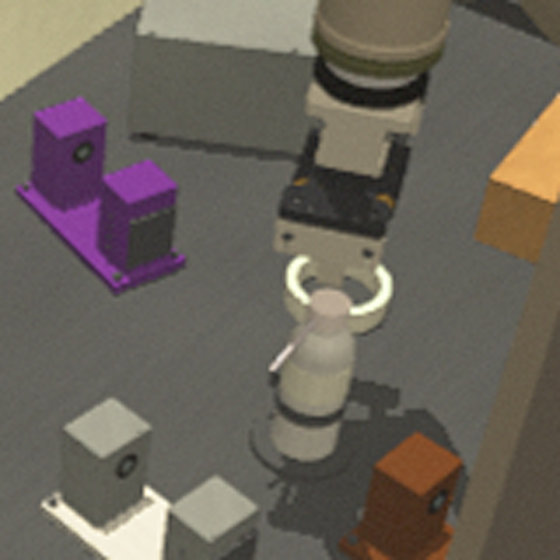

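The side view shows the closed gripper straight above the cap. I'll now correct sideways and go down to just above the pressed depth, watching the force.

Emit:
jog_arm:
  targets:
    - [0.5,-0.4,0.2,0,0,0,1]
    - [1.3,-0.4,0.2,0,0,0,1]
    - [1.9,-0.4,0.2,0,0,0,1]
    - [2.2,-0.4,0.2,0,0,0,1]
    - [2.3,-0.4,0.2,0,0,0,1]

```text
t: 2.12
tool_pos: [0.4558, -0.2923, 0.1479]
orientation: [0.924, 1.368, -0.917]
force: [-2.8, 0.7, 3.7]
opening: 0.0005
```

Emit:
jog_arm:
  targets:
    - [0.15,0,0,0,0,0,1]
    - [0.3,0,0,0,0,0,1]
    - [0.4,0,0,0,0,0,1]
    - [0.45,0,0,0,0,0,1]
    - [0.45,0,0,0,0,0,1]

```text
t: 2.75
tool_pos: [0.456, -0.2924, 0.1443]
orientation: [0.924, 1.368, -0.917]
force: [-5.3, 2.3, 7.9]
opening: 0.0001
```

Emit:
jog_arm:
  targets:
    - [0.1,0,0,0,0,0,1]
    - [0.15,0,0,0,0,0,1]
    - [0.15,0,0,0,0,0,1]

```text
t: 3.12
tool_pos: [0.456, -0.2924, 0.1442]
orientation: [0.923, 1.367, -0.917]
force: [-6.8, 3.6, 13.3]
opening: 0.0004
```

The force rose to 13 N while the height stayed put, so the cap is on its stop. I'll lift off now.

Emit:
jog_arm:
  targets:
    - [-0.5,0,0,0,0,0,1]
    - [-1.5,0,0,0,0,0,1]
    - [-4,0,0,0,0,0,1]
    - [-9,0,0,0,0,0,0.5]
    - [-14,0,0,0,0,0,0]

```text
t: 3.75
tool_pos: [0.4556, -0.2925, 0.2854]
orientation: [0.924, 1.368, -0.916]
force: [1.0, 0.1, 0.0]
opening: 0.0158
```

```bash
python3 - <<'E'
from h import *
from plant import robot
st=robot.read_state(); print(st['t'],st['tool_pos'],st['force'],st['opening'])
print(delta(st,[.51,.06,.30],np.radians(-107)))
c=snap('wrist','w2')
E
```

```text
3.75 [ 0.45557897 -0.29252183  0.28536762] [1.03171719 0.08312171 0.02530626] 0.01582280207600249
(array([ -1.31652572,  18.33248136, -30.60491525]), array([39.14222409, -0.2166683 , -0.14156088]))
```

View pics/w2.png

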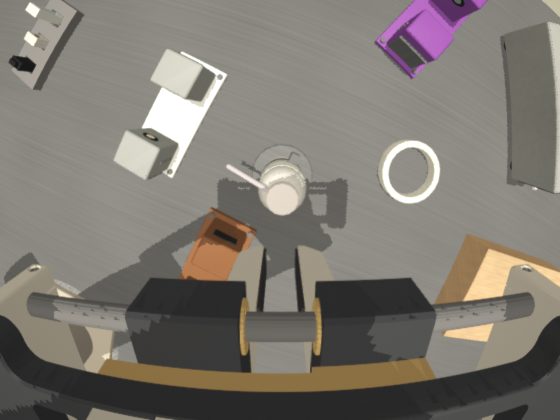

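Emit:
jog_arm:
  targets:
    - [-0.5,1,-4,7,0,0,0]
    - [-1,2.5,-8,15,0,0,0]
    - [-1.5,4,-12.5,22,0,0,0]
    - [-1.5,4.9,-16.6,30,0,0,0]
    - [-1.5,4.9,-16.6,30,0,0,0]

```text
t: 4.42
tool_pos: [0.4405, -0.1198, 0.3088]
orientation: [1.312, 1.132, -1.299]
force: [-0.3, 0.1, 0.7]
opening: 0.0701
```

```bash
python3 - <<'E'
from h import *
from plant import robot
st=robot.read_state(); print(st['t'],st['tool_pos'],st['force'],st['opening'])
print(delta(st,[.50,.14,.27],np.radians(-106.6)))
c=snap('wrist','w3'); cv2.imwrite('pics/w3b.png',cv2.resize(c['frame'],None,fx=1.42,fy=1.42,interpolation=cv2.INTER_CUBIC)[:,:,::-1])
E
```

```text
4.425 [ 0.44051253 -0.11978078  0.30876618] [-0.3136617   0.12564423  0.65328328] 0.07010698799490736
(array([  3.87749638,   2.35459553, -26.54613374]), array([ 8.87682983e+00,  6.81098259e-03, -7.29504412e-01]))
```

View pics/w3b.png

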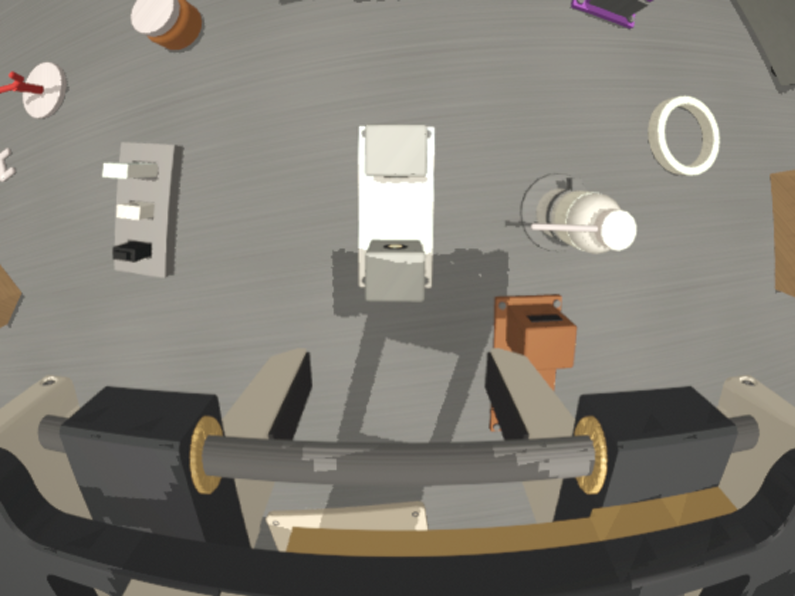

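The wrist view shows the gauge squarely, plate from (359,126) to (433,287) in the enlarged picture, rack at left (145,210). I'll zoom in on the gauge to measure its corners.

```bash
python3 - <<'E'
from h import *
w=pickle.load(open('pics/w3.pkl','rb'))
cv2.imwrite('pics/w3c.png',cv2.resize(w['frame'][80:220,235:322],None,fx=4,fy=4,interpolation=cv2.INTER_CUBIC)[:,:,::-1])
cv2.imwrite('pics/w3r.png',cv2.resize(w['frame'][95:200,65:135],None,fx=5,fy=5,interpolation=cv2.INTER_CUBIC)[:,:,::-1])
E
```

```text
(no output)
```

View pics/w3c.png

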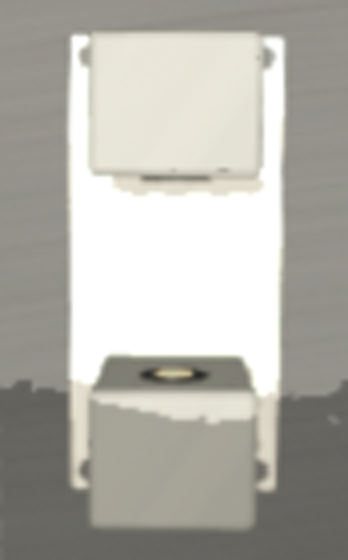

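View pics/w3r.png

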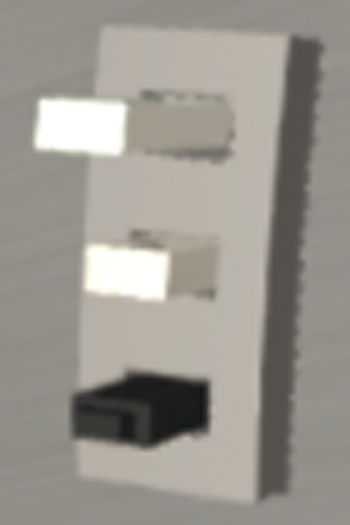

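```bash
python3 - <<'E'
from h import *
w=pickle.load(open('pics/w3.pkl','rb'))
C=lambda x,y:(x/4+235-.375,y/4+80-.375)
def P(L,z): return np.array([onz(w,C(*p),z,True)[:2] for p in L])
def rep(n,p):
    ax=(p[0]+p[1]-p[2]-p[3])/2; ay=(p[0]+p[3]-p[1]-p[2])/2
    print(n,p.mean(0).round(4),'L',np.linalg.norm(ax).round(4),'W',np.linalg.norm(ay).round(4),'yaw',np.degrees(np.arctan2(ax[1],ax[0])).round(2),np.degrees(np.arctan2(ay[1],ay[0])).round(2)-90)
pl=P([(70,36),(284,38),(275,490),(70,488)],.01);rep('plate',pl)
a=P([(91,33),(262,36),(262,176),(91,172)],.09);rep('far',a)
b=P([(93,390),(257,390),(252,528),(90,527)],.09);rep('near',b)
d=a.mean(0)-b.mean(0);print('mid housings',(a.mean(0)+b.mean(0))/2,np.linalg.norm(d),np.degrees(np.arctan2(d[1],d[0])))
C=lambda x,y:(x/5+65-.4,y/5+95-.4)
rep('cell',P([(38,98),(128,100),(125,155),(35,150)],.080))
rep('rack',P([(100,27),(290,35),(258,500),(78,475)],.022))
E
```

```text
plate [ 0.4817 -0.1232] L 0.1646 W 0.0756 yaw -8.36 -8.36
far [ 0.535  -0.1312] L 0.0416 W 0.05 yaw -7.76 -8.989999999999995
near [ 0.4291 -0.1157] L 0.0429 W 0.0496 yaw -9.47 -7.980000000000004
mid housings [ 0.48204103 -0.12346195] 0.10698597093273704 -8.362637790430302
cell [0.5706 0.1375] L 0.0148 W 0.0319 yaw -14.86 -15.530000000000001
rack [0.5286 0.1501] L 0.144 W 0.0707 yaw -16.53 -15.950000000000003
```

Emit:
jog_arm:
  targets:
    - [0,0.5,-5.5,2,0,0,0]
    - [1,1,-11,4,0,0,0]
    - [2,1.5,-16.5,6,0,0,0]
    - [3,2,-22,8,0,-0.5,0]
    - [3.9,2.4,-26.5,8.5,0,-0.7,0]

```text
t: 5.1
tool_pos: [0.501, 0.1392, 0.2686]
orientation: [1.412, 1.062, -1.413]
force: [2.0, 0.1, 0.1]
opening: 0.0929
```

Emit:
jog_arm:
  targets:
    - [0,0,0,0,0,0,0]
    - [0,0,0,0,0,0,0]

```text
t: 5.35
tool_pos: [0.5014, 0.1382, 0.2681]
orientation: [1.41, 1.063, -1.414]
force: [0.7, 0.1, 0.7]
opening: 0.0931
```

```bash
python3 - <<'E'
from h import *
from plant import robot
st=robot.read_state(); print(st['t'],st['tool_pos'],st['force'],st['opening'],st['q'])
c=snap('wrist','w4'); cv2.imwrite('pics/w4b.png',cv2.resize(c['frame'],None,fx=1.42,fy=1.42,interpolation=cv2.INTER_CUBIC)[:,:,::-1])
print(proj(c,[.5708,.1378,.08],True))
E
```

```text
5.35 [0.5014244  0.13820501 0.26814375] [0.69039671 0.12415404 0.69976816] 0.0930694311920373 [ 1.71540414e-01 -1.01202403e-01  1.63252242e+00 -1.63532065e-03
  1.61147340e+00  2.02189592e+00]
[262.35497549 127.9052736 ]
```

View pics/w4b.png

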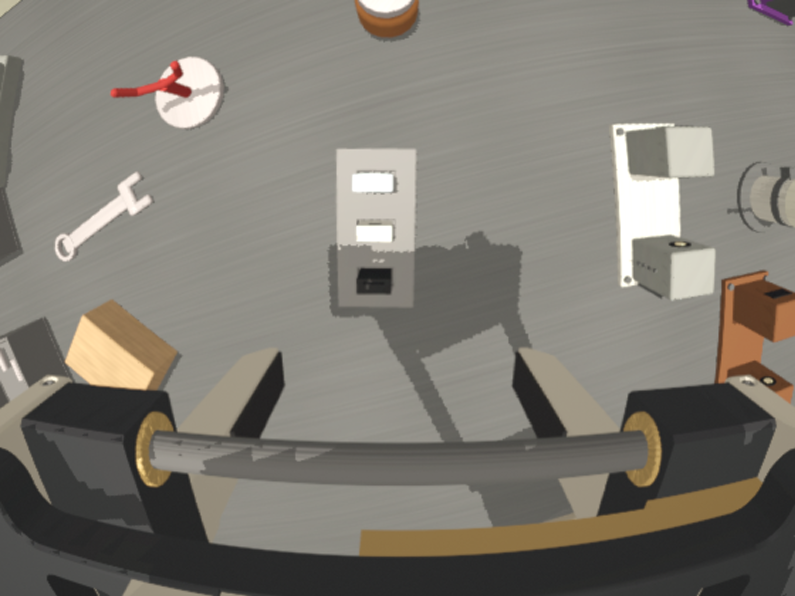

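The rack is now squarely in view: cell top at (373,182) in the enlarged picture, metal block (374,233), dark blank (374,281). The cell is in the far pocket and is the tallest. I'll zoom in to measure it.

```bash
python3 - <<'E'
from h import *
w=pickle.load(open('pics/w4.pkl','rb'))
cv2.imwrite('pics/w4c.png',cv2.resize(w['frame'][98:222,225:305],None,fx=4.8,fy=4.8,interpolation=cv2.INTER_CUBIC)[:,:,::-1])
g=cv2.cvtColor(w['frame'],cv2.COLOR_RGB2GRAY)[110:145,240:285]; m=(g>215).astype(np.uint8)
for c in cv2.findContours(m,0,1)[0]:
    if cv2.contourArea(c)>100: print(cv2.minAreaRect(c), cv2.boundingRect(c))
E
```

```text
((22.0, 18.5), (13.0, 28.0), 90.0) (8, 12, 29, 14)
```

View pics/w4c.png

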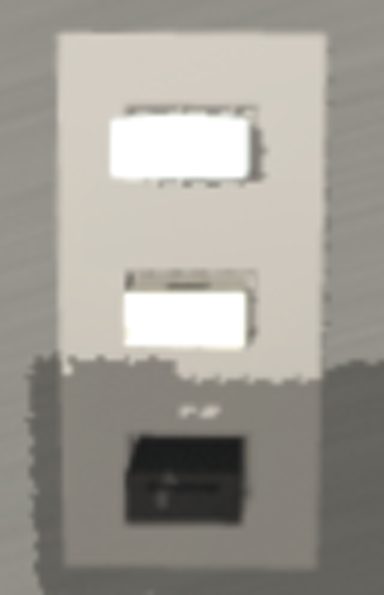

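```bash
python3 - <<'E'
from h import *
from plant import robot
w=pickle.load(open('pics/w4.pkl','rb'))
C=lambda x,y:(x/4.8+225-.4,y/4.8+98-.4)
def P(L,z): return np.array([onz(w,C(*p),z,True)[:2] for p in L])
def rep(n,p):
    ax=(p[0]+p[1]-p[2]-p[3])/2; ay=(p[0]+p[3]-p[1]-p[2])/2
    print(n,p.mean(0).round(4),'L',np.linalg.norm(ax).round(4),'W',np.linalg.norm(ay).round(4),'yaw',np.degrees(np.arctan2(ax[1],ax[0])).round(2),np.degrees(np.arctan2(ay[1],ay[0])).round(2)-90)
rep('cell',P([(110,116),(249,116),(249,180),(110,179)],.080))
p=P([(57,33),(326,33),(318,570),(65,567)],.022);rep('rack',p)
ax=(p[0]+p[1]-p[2]-p[3]);print(p.mean(0)+.044*ax/np.linalg.norm(ax))
st=robot.read_state()
print(delta(st,[.5705,.1378,.13],np.radians(-106.3)),delta(st,[.5705,.1378,.04],np.radians(-106.3)))
E
```

```text
cell [0.5705 0.1383] L 0.0144 W 0.0313 yaw -16.41 -16.799999999999997
rack [0.5282 0.151 ] L 0.1457 W 0.0702 yaw -16.54 -16.709999999999994
[0.57039337 0.13842446]
(array([13.85844251,  6.6272971 , -1.92971472]), array([ 0.21070077,  0.09433967, -0.01982589])) (array([22.85842977,  6.62421011, -1.94453924]), array([ 0.21070077,  0.09433967, -0.01982589]))
```

Emit:
jog_arm:
  targets:
    - [3,3,-1,0.5,0,0,0]
    - [6,5.5,-1.9,0.5,0,0,0]
    - [9.5,6.6,-1.9,0.5,0,0,0]
    - [11.5,6.6,-1.9,0.5,0,0,0]
    - [11.5,6.6,-1.9,0.5,0,0,0]

```text
t: 6.02
tool_pos: [0.5688, 0.1365, 0.1521]
orientation: [1.417, 1.058, -1.424]
force: [0.4, 0.5, -0.4]
opening: 0.0928
```

```bash
python3 - <<'E'
from h import *
from plant import robot
st=robot.read_state(); print(st['t'],st['tool_pos'],st['force'],st['opening'])
print(delta(st,[.5705,.138,.042],np.radians(-106.6)))
c=snap('wrist','w5');snap('side','s5')
E
```

```text
6.025 [0.56882185 0.13654542 0.15214399] [ 0.39196114  0.52643814 -0.42747932] 0.09280633396272109
(array([11.01344241,  0.1473666 , -0.22061769]), array([-0.04834999,  0.17253568,  0.14707988]))
```

View pics/w5.png

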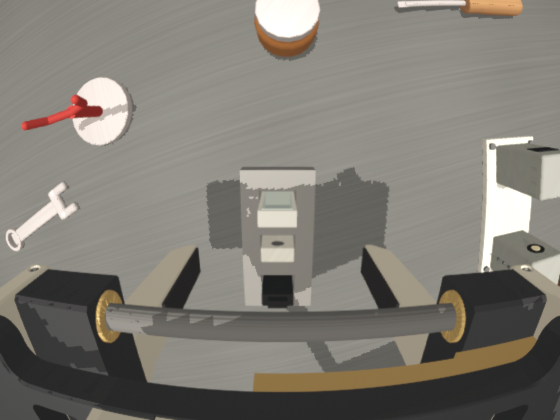

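The wrist view shows the cell (278,212) centred between the open fingers. Next I'll descend around it.

Emit:
jog_arm:
  targets:
    - [2,0.15,-0.2,0,0.2,0.1,0]
    - [5,0.15,-0.2,0,0.2,0.1,0]
    - [8,0.15,-0.2,0,0.2,0.1,0]
    - [10.5,0.15,-0.2,0,0.2,0.1,0]
    - [11,0.15,-0.2,0,0.2,0.1,0]

```text
t: 6.75
tool_pos: [0.5723, 0.1388, 0.0451]
orientation: [1.422, 1.057, -1.416]
force: [0.6, -0.1, -0.4]
opening: 0.0931
```

Emit:
jog_arm:
  targets:
    - [0,0,0,0,0,0,0.4]
    - [0,0,0,0,0,0,0.4]
  squeeze: 12

```text
t: 7.0
tool_pos: [0.5737, 0.1391, 0.0473]
orientation: [1.424, 1.055, -1.413]
force: [0.3, 0.0, -0.2]
opening: 0.0776
```

```bash
python3 - <<'E'
from h import *
from plant import robot
st=robot.read_state(); print(st['t'],st['tool_pos'],st['force'],st['opening'])
print(delta(st,[.5705,.138,.042],np.radians(-106.6)))
c=snap('wrist','w6');s=snap('side','s6')
print(s['frame'].shape); cv2.imwrite('pics/s6c.png',cv2.resize(s['frame'][180:310,190:310],None,fx=4.5,fy=4.5,interpolation=cv2.INTER_CUBIC)[:,:,::-1])
E
```

```text
7.0 [0.57369627 0.1390522  0.04729037] [ 0.3479555   0.00347196 -0.17369942] 0.07757933798114164
(array([ 0.52668907, -0.2794068 ,  0.19401931]), array([ 0.01724986, -0.21218831, -0.33681582]))
(420, 560, 3)
```

View pics/w6.png

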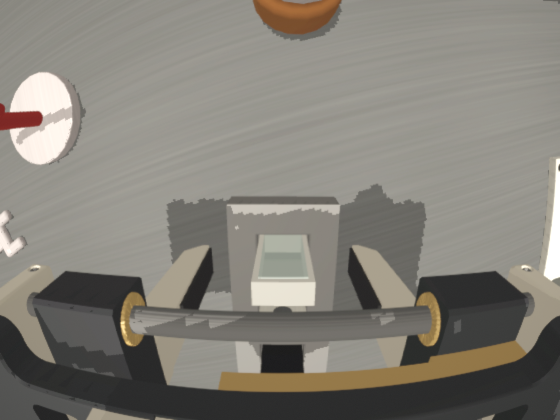

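View pics/s6c.png

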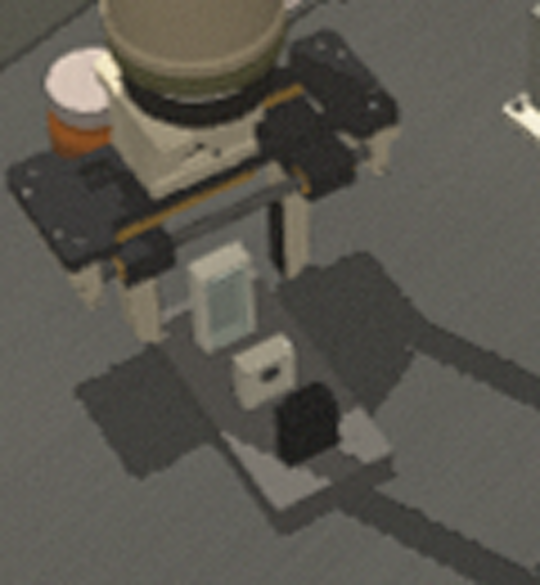

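```bash
python3 - <<'E'
from h import *
w=pickle.load(open('pics/w6.pkl','rb'))
cv2.imwrite('pics/w6c.png',cv2.resize(w['frame'][190:320,150:410],None,fx=3,fy=3,interpolation=cv2.INTER_CUBIC)[:,:,::-1])
a=np.radians(-16.6);ux=np.array([np.cos(a),np.sin(a),0]);uy=np.array([-ux[1],ux[0],0])
for z in (.08,.022):
  for sx,sy in ((1,1),(1,-1),(-1,-1),(-1,1)):
    p=proj(w,np.array([.5705,.138,z])+sx*.007*ux+sy*.015*uy,True); print(z,sx,sy,p.round(1),((p-[150,190]+.33)*3).round(0))
from plant import robot
st=robot.read_state(); R=Ro.from_rotvec(st['orientation']); 
for dz in (-.0388,.0388):
  for dy in (-.0075,.0075):
    p=proj(w,st['tool_pos']+R.apply([0,dy,dz]),True);print('tip',dy,dz,((p-[150,190]+.33)*3).round(0))
E
```

```text
0.08 1 1 [252.4 280.9] [308. 274.]
0.08 1 -1 [317.  280.9] [502. 274.]
0.08 -1 -1 [315.6 306. ] [498. 349.]
0.08 -1 1 [253.5 306.1] [311. 349.]
0.022 1 1 [259.9 237.2] [331. 142.]
0.022 1 -1 [307.5 237.2] [474. 142.]
0.022 -1 -1 [306.9 257.4] [472. 203.]
0.022 -1 1 [260.4 257.4] [332. 203.]
tip -0.0075 -0.0388 [193. 245.]
tip 0.0075 -0.0388 [187. 173.]
tip -0.0075 0.0388 [595. 244.]
tip 0.0075 0.0388 [601. 173.]
```

View pics/w6c.png

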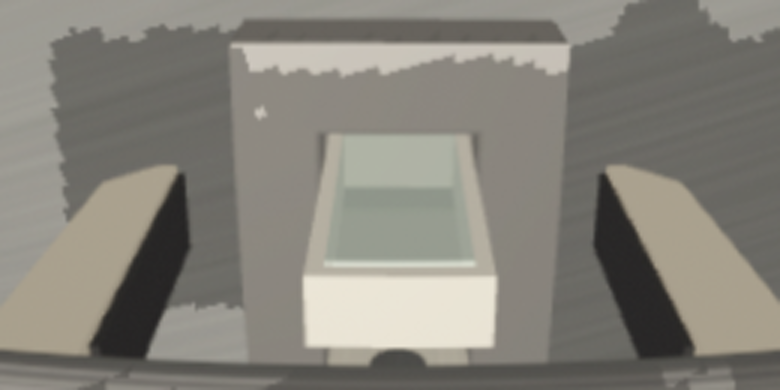

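Emit:
jog_arm:
  targets:
    - [0.5,-0.3,0.14,0,-0.2,-0.3,0.2]
    - [0.5,-0.3,0.14,0,-0.2,-0.3,0.2]
    - [0.5,-0.3,0.14,0,-0.2,-0.3,0.3]
    - [0.5,-0.3,0.14,0,-0.2,-0.3,0.3]
    - [0.5,-0.3,0.14,0,-0.2,-0.3,0.4]

```text
t: 7.72
tool_pos: [0.5701, 0.1385, 0.0418]
orientation: [1.419, 1.058, -1.419]
force: [-0.2, -0.5, -0.5]
opening: 0.0592
```

```bash
python3 - <<'E'
from h import *
from plant import robot
st=robot.read_state(); print(st['t'],st['tool_pos'],st['force'],st['opening'],st['dq'].round(3))
print(delta(st,[.5707,.1388,.042],np.radians(-106.6)))
E
```

```text
7.725 [0.57014787 0.13846133 0.04175909] [-0.15558175 -0.54265403 -0.51501012] 0.05915148321974916 [ 0.001  0.002 -0.001  0.001  0.    -0.   ]
(array([-0.02409331,  0.04324847, -0.04821779]), array([ 0.01205357,  0.00579533, -0.0039117 ]))
```

Emit:
jog_arm:
  targets:
    - [0,0,0,0,0,0,0.5]
    - [0,0,0,0,0,0,0.6]
    - [0,0,0,0,0,0,0.65]
    - [0,0,0,0,0,0,0.8]
    - [0,0,0,0,0,0,0.9]
  squeeze: 12

```text
t: 8.35
tool_pos: [0.5701, 0.1385, 0.0417]
orientation: [1.419, 1.058, -1.419]
force: [0.4, -1.3, -0.8]
opening: 0.0302
```

Emit:
jog_arm:
  targets:
    - [0,0,0,0,0,0,0.9]
    - [0,0,0,0,0,0,0.9]

```text
t: 8.6
tool_pos: [0.5701, 0.1384, 0.0417]
orientation: [1.419, 1.058, -1.419]
force: [-0.1, 0.4, 0.6]
opening: 0.0298
```

```bash
python3 - <<'E'
from h import *
from plant import robot
st=robot.read_state(); print(st['t'],st['tool_pos'],st['force'],st['opening'],st['dq'].round(3))
w=snap('wrist','w7')
cv2.imwrite('pics/w7c.png',cv2.resize(w['frame'][190:330,150:410],None,fx=3,fy=3,interpolation=cv2.INTER_CUBIC)[:,:,::-1])
s=snap('side','s7');cv2.imwrite('pics/s7c.png',cv2.resize(s['frame'][180:310,190:310],None,fx=4.5,fy=4.5,interpolation=cv2.INTER_CUBIC)[:,:,::-1])
E
```

```text
8.6 [0.57013981 0.13844983 0.04172147] [-0.1229347   0.35705489  0.64776325] 0.02979266601185623 [ 0.001 -0.001  0.001 -0.     0.001  0.   ]
```

View pics/w7c.png

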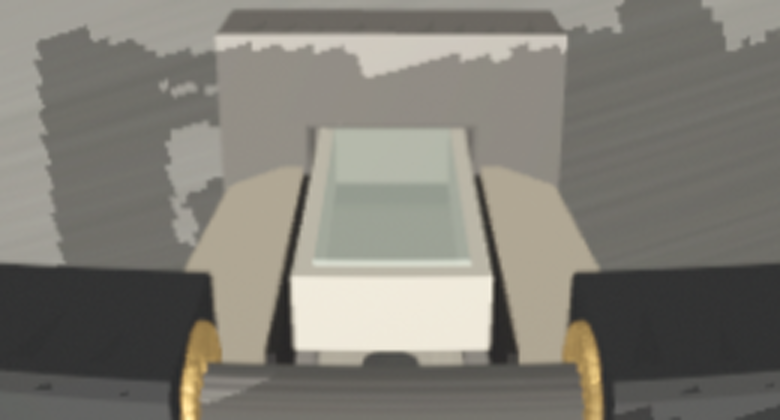

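View pics/s7c.png

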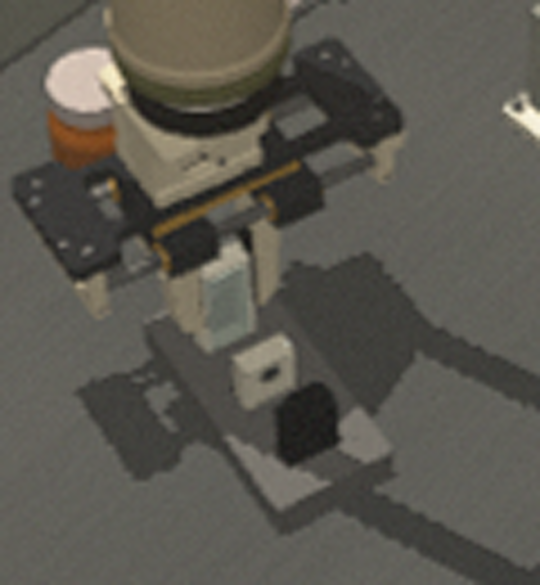

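The grip reads 29.8 mm on the frosted narrow faces, with pads on either side and the clear faces free. I'll lift straight up, slowly at first.

Emit:
jog_arm:
  targets:
    - [-0.3,0,0,0,0,0,0.9]
    - [-1.2,0,0,0,0,0,0.9]
    - [-3,0,0,0,0,0,0.9]
    - [-6,0,0,0,0,0,0.9]
    - [-9,0,0,0,0,0,0.9]

```text
t: 9.32
tool_pos: [0.5704, 0.1386, 0.1341]
orientation: [1.42, 1.057, -1.418]
force: [-0.1, 0.1, -0.3]
opening: 0.0301
```

Emit:
jog_arm:
  targets:
    - [-3,0,0,0,0,0,0.9]
    - [-4,0,0,0,0,0,0.9]
    - [-4,0,0,0,0,0,0.9]
    - [-4,0,0,0,0,0,0.9]

```text
t: 9.82
tool_pos: [0.5695, 0.1384, 0.1725]
orientation: [1.418, 1.059, -1.42]
force: [-0.0, 0.4, -1.0]
opening: 0.0298
```

```bash
python3 - <<'E'
from h import *
from plant import robot
st=robot.read_state(); print(st['t'],st['tool_pos'],st['force'],st['opening'],st['dq'].round(3))
w=snap('wrist','w8')
cv2.imwrite('pics/w8c.png',cv2.resize(w['frame'][190:330,150:410],None,fx=3,fy=3,interpolation=cv2.INTER_CUBIC)[:,:,::-1])
print(delta(st,[.4818,-.1233,.165],np.radians(-98.36)))
R=Ro.from_rotvec(st['orientation'])
for h in (0.07,0):
  for sy in (1,-1):
   for sz in (-1,1):
    p=proj(w,st['tool_pos']+R.apply([.0317-h,.007*sy,.015*sz]),True);print(h,sy,sz,((p-[150,190]+.33)*3).round(0))
E
```

```text
9.825 [0.56950742 0.13837881 0.17253624] [-0.02273653  0.43468135 -0.97274093] 0.029848957922182888 [-0.003  0.009  0.004 -0.     0.002 -0.001]
(array([ 0.77076103, -0.93464143, 27.58231716]), array([-8.2274362 ,  0.02959987,  0.05851908]))
0.07 1 -1 [293. 277.]
0.07 1 1 [495. 276.]
0.07 -1 -1 [297. 355.]
0.07 -1 1 [491. 355.]
0 1 -1 [323. 119.]
0 1 1 [462. 119.]
0 -1 -1 [324. 179.]
0 -1 1 [461. 179.]
```

View pics/w8c.png

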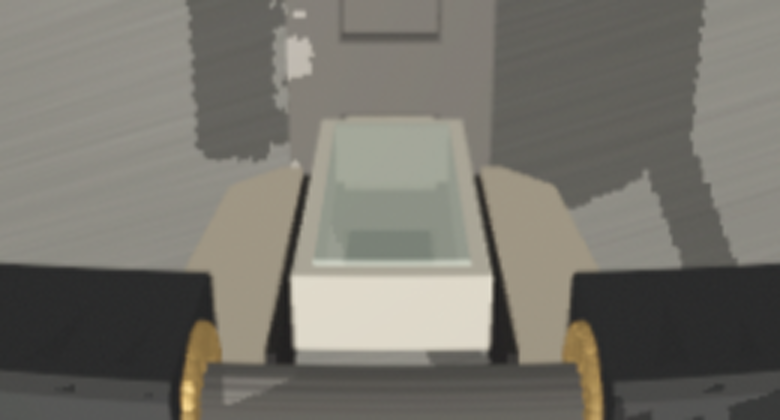

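The cell is held at the pads' centre, with only the empty pocket below it at (390,20) in the crop. Now I'll carry it over the gauge, well above the housings.

Emit:
jog_arm:
  targets:
    - [0,0,2,-1,0,0,0.9]
    - [0,-0.2,6,-3,0,0,0.9]
    - [0,-0.4,11,-5,0,0,0.9]
    - [0,-0.6,16,-7,0,0,0.9]
    - [0,-0.8,20.5,-8.2,0,0,0.9]

```text
t: 10.5
tool_pos: [0.5017, -0.0571, 0.1711]
orientation: [1.314, 1.139, -1.319]
force: [0.5, -0.4, -1.2]
opening: 0.0296
```

```bash
python3 - <<'E'
from h import *
from plant import robot
st=robot.read_state(); print(st['t'],st['tool_pos'],st['opening'])
print(delta(st,[.4814,-.1232,.165],np.radians(-98.36)))
E
```

```text
10.5 [ 0.50171298 -0.05711702  0.17105371] 0.029604526164816687
(array([ 0.61343222, -1.04935142,  6.83262845]), array([0.02257263, 0.03499688, 0.21229932]))
```

Emit:
jog_arm:
  targets:
    - [0.1,-0.5,3,0,0,0,0.9]
    - [0.1,-1,5.5,0,0,0.2,0.9]
    - [0.1,-1.05,6.6,0,0,0.2,0.9]
    - [0.1,-1.05,6.8,0,0,0.2,0.9]
    - [0.1,-1.05,6.8,0,0,0.2,0.9]

```text
t: 11.12
tool_pos: [0.4816, -0.1222, 0.1699]
orientation: [1.315, 1.137, -1.316]
force: [-0.4, 0.5, -0.4]
opening: 0.0298
```

```bash
python3 - <<'E'
from h import *
from plant import robot
st=robot.read_state(); print(st['t'],st['tool_pos'],st['opening'],st['force'])
print(delta(st,[.4814,-.1232,.0617],np.radians(-98.36)))
w=snap('wrist','w9');s=snap('side','s9');t=snap('top','t9')
cv2.imwrite('pics/w9c.png',cv2.resize(w['frame'][150:330,150:410],None,fx=3,fy=3,interpolation=cv2.INTER_CUBIC)[:,:,::-1])
cv2.imwrite('pics/s9c.png',cv2.resize(s['frame'][110:260,260:420],None,fx=4,fy=4,interpolation=cv2.INTER_CUBIC)[:,:,::-1])
E
```

```text
11.125 [ 0.48163511 -0.12222076  0.16987175] 0.029807314830500392 [-0.36247407  0.49852067 -0.36949268]
(array([ 1.08171925e+01, -2.39616024e-03,  9.87918321e-02]), array([0.04602956, 0.0079728 , 0.03553064]))
```

View pics/w9c.png

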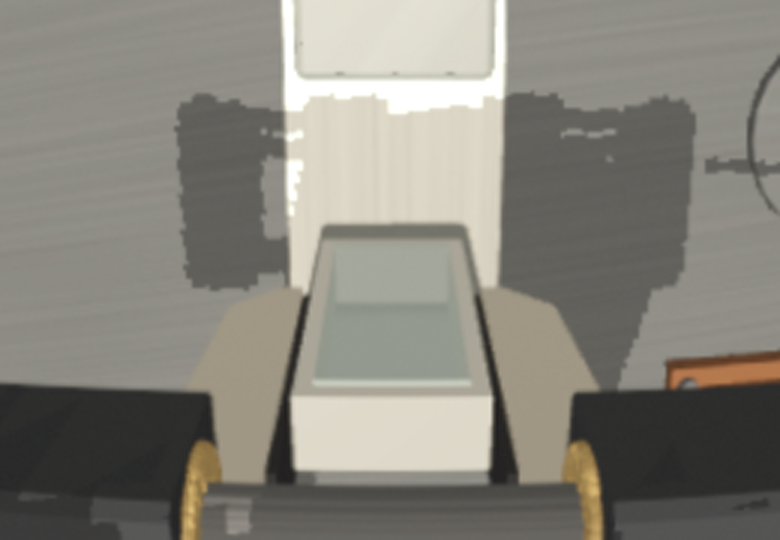

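View pics/s9c.png

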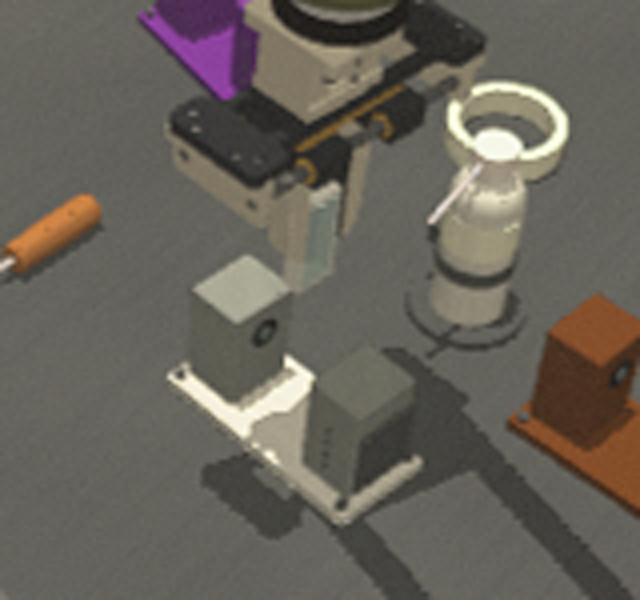

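The cell hangs over the gap; the far housing's near top edge spans (297..495,77) in the crop. I'll check the beam line again with this closer view.

```bash
python3 - <<'E'
from h import *
w=pickle.load(open('pics/w9.pkl','rb'))
cv2.imwrite('pics/w9d.png',cv2.resize(w['frame'][80:240,200:360],None,fx=3.7,fy=3.7,interpolation=cv2.INTER_CUBIC)[:,:,::-1])
E
```

```text
(no output)
```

View pics/w9d.png

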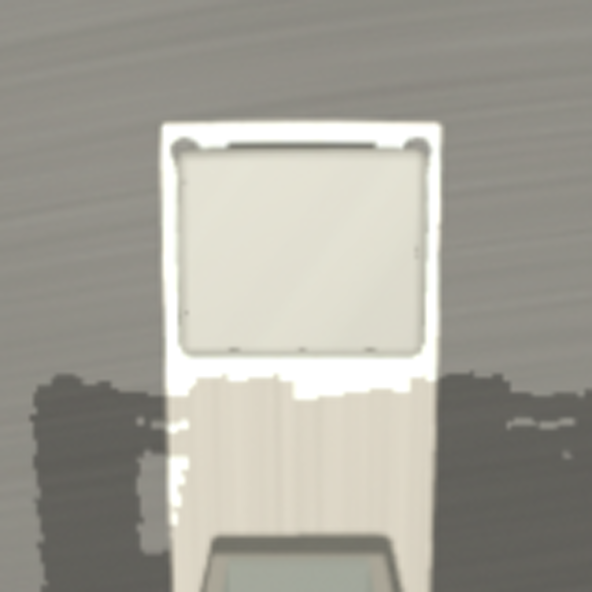

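```bash
python3 - <<'E'
from h import *
w=pickle.load(open('pics/w9.pkl','rb'))
C=lambda x,y:(x/3.7+200-.36,y/3.7+80-.36)
P=lambda L,z:np.array([onz(w,C(*p),z,True)[:2] for p in L])
h=P([(178,150),(425,150),(425,355),(181,355)],.09);p=P([(162,123),(441,123),(434,560),(171,560)],.01)
a=np.radians(-8.36);ux=np.array([np.cos(a),np.sin(a)]);uy=np.array([-ux[1],ux[0]]);b=np.array([.4818,-.1233])
print('housing rel beam', ((h-b)@ux).round(4),((h-b)@uy).round(4)); print('plate', ((p-b)@ux).round(4),((p-b)@uy).round(4))
E
```

```text
housing rel beam [0.0757 0.0757 0.0332 0.0332] [ 0.0255 -0.0244 -0.0252  0.0255]
plate [ 0.0826  0.0827 -0.041  -0.0409] [ 0.0375 -0.0372 -0.0383  0.0377]
```

Repeat measurement agrees within 0.5 mm sideways. Now I'll descend straight into the gap.

Emit:
jog_arm:
  targets:
    - [1,0,0.1,0,0,0,0.9]
    - [3,0,0.1,0,0,0,0.9]
    - [5.5,0,0.1,0,0,0,0.9]
    - [7,0,0.1,0,0,0,0.9]
    - [7.5,0,0.1,0,0,0,0.9]

```text
t: 11.9
tool_pos: [0.4807, -0.1227, 0.0937]
orientation: [1.314, 1.14, -1.316]
force: [0.5, -0.2, -0.5]
opening: 0.0298
```

```bash
python3 - <<'E'
from h import *
from plant import robot
st=robot.read_state(); print(st['t'],st['tool_pos'],st['opening'],st['force'])
print(delta(st,[.4814,-.1232,.0617],np.radians(-98.36)))
E
```

```text
11.9 [ 0.48074066 -0.12269411  0.09370196] 0.0297628393001251 [ 0.54233734 -0.19366965 -0.519139  ]
(array([3.20000853, 0.08023087, 0.04084396]), array([ 0.09935064, -0.00441974,  0.13808609]))
```

Emit:
jog_arm:
  targets:
    - [1,0.05,0.05,0,0,0,0.9]
    - [2,0.1,0.05,0.1,0,0.1,0.9]
    - [2.8,0.1,0.05,0.1,0,0.1,0.9]
    - [3.1,0.1,0.05,0.1,0,0.1,0.9]
    - [3.2,0.1,0.05,0.1,0,0.1,0.9]

```text
t: 12.52
tool_pos: [0.4816, -0.1233, 0.0617]
orientation: [1.316, 1.137, -1.316]
force: [-0.5, 0.2, -0.7]
opening: 0.03
```

Emit:
jog_arm:
  targets:
    - [0,0,0,0,0,0,0.9]
    - [0,0,0,0,0,0,0.9]

```text
t: 12.78
tool_pos: [0.4819, -0.1234, 0.062]
orientation: [1.316, 1.137, -1.316]
force: [0.8, -0.5, -0.0]
opening: 0.0297
```

```bash
python3 - <<'E'
from h import *
from plant import robot
st=robot.read_state(); print(st['t'],st['tool_pos'],st['opening'],st['force'],st['dq'].round(3))
print(delta(st,[.4814,-.1232,.0617],np.radians(-98.36)))
w=snap('wrist','w10');s=snap('side','s10');t=snap('top','t10')
cv2.imwrite('pics/w10c.png',cv2.resize(w['frame'][130:330,150:410],None,fx=3,fy=3,interpolation=cv2.INTER_CUBIC)[:,:,::-1])
cv2.imwrite('pics/s10c.png',cv2.resize(s['frame'][110:260,260:420],None,fx=4,fy=4,interpolation=cv2.INTER_CUBIC)[:,:,::-1])
E
```

```text
12.775 [ 0.48187554 -0.12342839  0.06200907] 0.02966109025190767 [ 0.8256456  -0.47859459 -0.01969312] [-0.001  0.     0.003 -0.002 -0.002 -0.001]
(array([ 0.03090887, -0.05036929, -0.01567828]), array([-0.00538811,  0.00091958,  0.00277983]))
```

View pics/w10c.png

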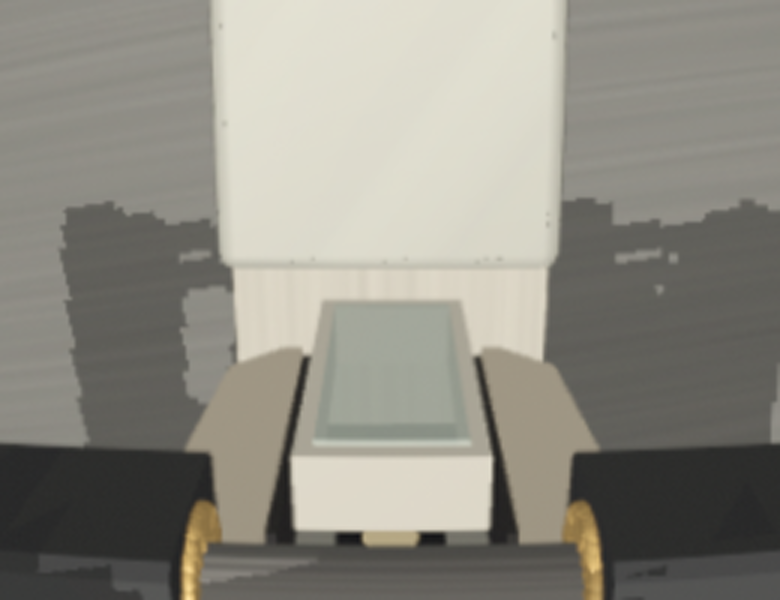

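View pics/s10c.png

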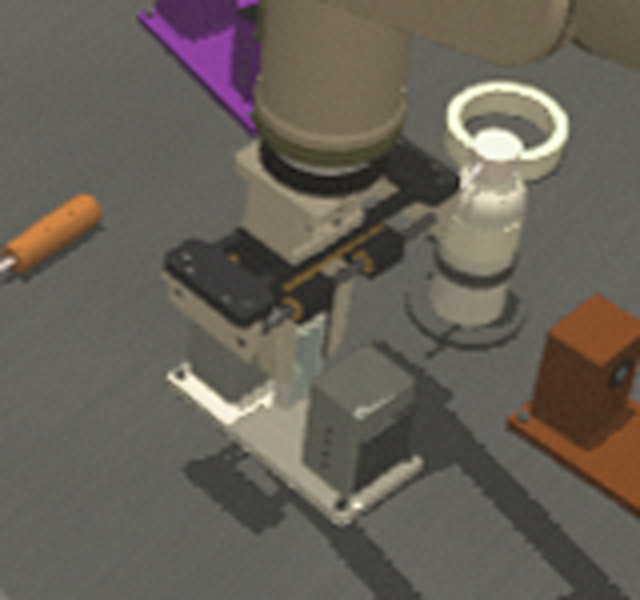

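View pics/t10.png

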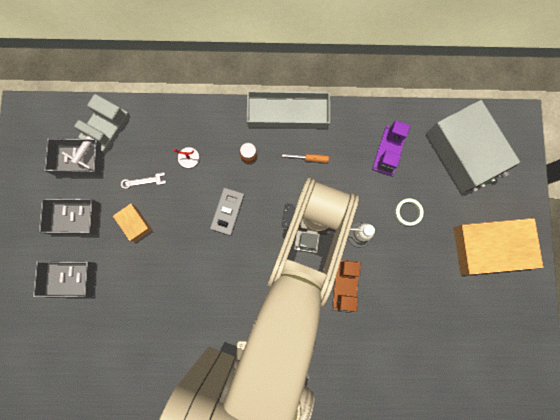

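```bash
python3 - <<'E'
from h import *
from plant import robot
w=pickle.load(open('pics/w10.pkl','rb'))
C=lambda x,y:(x/3+150-.33,y/3+130-.33)
P=lambda L,z:np.array([onz(w,C(*p),z,True)[:2] for p in L])
a=np.radians(-8.36);ux=np.array([np.cos(a),np.sin(a)]);uy=np.array([-ux[1],ux[0]]);b=robot.read_state()['tool_pos'][:2]
for n,L,z in [('housing',[(221,264),(556,264),(213,20),(565,20)],.09),('plate',[(234,275),(549,275),(237,355),(544,355)],.01),('celltop',[(291,455),(492,455),(491,531),(293,531)],.10),('cellbot',[(323,300),(460,300)],.03)]:
    h=P(L,z); print(n,((h-b)@ux).round(4),((h-b)@uy).round(4), 'mid y',((h-b)@uy).mean().round(4))
E
```

```text
housing [0.034  0.0339 0.0702 0.0701] [ 0.0258 -0.0243  0.0256 -0.0243] mid y 0.0007
plate [ 0.0059  0.0058 -0.0146 -0.0147] [ 0.0375 -0.0371  0.0379 -0.037 ] mid y 0.0003
celltop [ 0.0073  0.0073 -0.0064 -0.0063] [ 0.0153 -0.0146 -0.0151  0.0156] mid y 0.0003
cellbot [0.0069 0.0068] [ 0.015  -0.0145] mid y 0.0002
```

Emit:
jog_arm:
  targets:
    - [0,0,0,0,0,0,0.9]
    - [0,0,0,0,0,0,0.9]
    - [0,0,0,0,0,0,0.9]
    - [0,0,0,0,0,0,0.9]

```text
t: 13.42
tool_pos: [0.4817, -0.1234, 0.0619]
orientation: [1.316, 1.137, -1.316]
force: [-0.2, -0.7, 0.6]
opening: 0.0303
```

```bash
python3 - <<'E'
from h import *
from plant import robot, ticket
st=robot.read_state(); print(st['t'],st['tool_pos'],st['opening'],st['force'],st['dq'].round(3))
d=delta(st,[.4817,-.1233,.0617],np.radians(-98.36)); print(d)
if np.abs(d[0]).max()<.1 and np.abs(st['dq']).max()<.02: print(ticket.close_job())
E
```

```text
13.425 [ 0.4817496  -0.12337885  0.06185667] 0.03032134552351071 [-0.21594221 -0.65309671  0.57181178] [ 0.001 -0.001  0.001  0.001 -0.    -0.001]
(array([ 0.01566896, -0.00604899, -0.00707921]), array([-0.00451285, -0.00166068,  0.0184738 ]))
the job is handed in; nothing more can be done
None
```

The job is done and handed in at about 13.4 s of the 46 s, with the arm still holding the cell in the gauge gap.

- **Air duster:** I pressed the cap to its stop and lifted off. It went down about 5.8 mm, and the force rose to 13 N with no further travel. I judged that it sprang back by eye from later pictures and did not measure it.
- **Sample cell:** I gripped it with 12 N on the two frosted faces only, where the opening read 30 mm. It was lifted from the rack's far pocket and lowered into the grey gauge's gap from above.
- **Last checks:**
  - The cell's mid-line is within about 0.5 mm of the beam sideways.
  - By the tool height, its middle is about 65 mm above the bench.
  - It is upright to within about 0.5°, and yaw agrees with the gauge to about 0.1–0.3°.
  - The arm was still, and the wrist force was within the noise (under 1 N), so there was no sign of touching the gauge.
- **Everything else:** In the last top view, the other things look unmoved, apart from the gauge, which the arm hides there. The gauge could be seen in the side and wrist views.

No check failed. The readings differed by about 1–2 mm at most: the cap's position across views, and the housing edge along the beam, where a small offset does not matter.

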